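Put the phin coffee dripper together on its mug

TASK

Get the morning coffee set up on the cork coaster, building it from the bottom up, one piece at a time in this order: stand the white mug in the middle of the coaster, set the stainless drip filter centrally on the mug's rim, lower the perforated press flat onto the floor of the filter, and put the lid on so that it sits level and fully down over the filter's rim. Set each piece down and let it go rather than dropping it, and leave the canister, the egg cup and the teaspoon where they are.

Things in the scene. Friction and masses are not known exactly. Their poses are not given: they have to be found in the camera images.
- coaster_top (a point): Round brown cork coaster, 105 mm across and 6 mm thick, fixed to the worktop. The point is the centre of its top face, 6 mm above the worktop.
- mug_center (a point): White ceramic mug, upright: straight round body 68 mm across, 82 mm tall, wall 4 mm, about 0.26 kg. Point: on its axis, half-way up (41 mm above the underside); z up. One ear handle stands out along the mug's +y, 12 to 72 mm above the underside and out to 63 mm from the axis, so grip the body across its x.
- dripper_center (a point): Stainless steel drip filter (phin), one piece, upright: open round chamber 66 mm across outside, 62 mm inside, on a flat round flange 92 mm across with its edge turned up 5 mm. 45 mm tall, inner floor 3 mm above the flat underside, 90 g. Point: on its axis, half-way up (22.5 mm); z up. Grip the chamber from outside. The flat underside rests on the mug's rim, the flange overhanging.
- press_center (a point): Stainless filter press, upright: perforated disc 52 mm across with a rim 9 mm high, centre stem 8 mm thick, round head 14 mm across spanning 41 to 55 mm above the underside. 45 g. Point: on its axis, half-way up (27.5 mm); z up. Pinch the head with the finger tips: with the press on the filter's floor the head stands from 1 mm below to 13 mm above the chamber's rim.
- lid_center (a point): Stainless lid, right way up: cap 81 mm across, 9 mm skirt (77 mm inside), shoulder that rests on the chamber's rim, hollow crown 52 mm across, its top 27 mm above the skirt's edge, and a knob 16 mm across from 27 to 45 mm: lift it by that. 60 g. Point: on its axis, half-way up (22.5 mm); z up. Seated, the skirt's edge is 36 mm above the filter's underside.
- canister_center (a point): Bystander: closed aluminium canister, 93 mm in diameter, 117 mm tall, standing; the point is on its axis, half-way up. Not to be disturbed.
- egg_cup_center (a point): Bystander: blue plastic egg cup, 49 mm in diameter, 56 mm tall, standing; the point is on its axis, half-way up. Not to be disturbed.
- teaspoon_center (a point): Bystander: stainless teaspoon, 140 mm long, lying flat along its x axis; the point is half-way along it. Not to be disturbed.
Things that resemble listed ones, but are neither listed nor needed, are in the scene too. What is shaped like the part that bears dripper_center but red or turquoise is not meant.

How it is judged:
On the way, in this order (a step that is already met when the one before it is completed fails the run):
1. the mug stands upright on the coaster, let go (horizontal distance between mug_center and coaster_top below 0.015 m and z of mug_center in the frame of coaster_top between 0.038 and 0.044 m and angle between mug_center's own z axis and vertical below 0.08 rad and contact force between the fingers and mug below 0.05 N), for 0.2 s.
2. the dripper sits level on the mug, which is still on the coaster, let go (horizontal distance between mug_center and coaster_top below 0.015 m and z of mug_center in the frame of coaster_top between 0.038 and 0.044 m and angle between each of mug_center, dripper_center's own z axis and vertical below 0.08 rad and horizontal distance between dripper_center and mug_center below 0.01 m and z of dripper_center in the frame of mug_center between 0.0605 and 0.0665 m and contact force between the fingers and dripper below 0.05 N), for 0.2 s.
3. the press lies flat on the dripper's floor, dripper and mug still in place, let go (horizontal distance between mug_center and coaster_top below 0.015 m and z of mug_center in the frame of coaster_top between 0.038 and 0.044 m and angle between each of mug_center, dripper_center, press_center's own z axis and vertical below 0.08 rad and horizontal distance between dripper_center and mug_center below 0.01 m and z of dripper_center in the frame of mug_center between 0.0605 and 0.0665 m and horizontal distance between press_center and dripper_center below 0.0075 m and z of press_center in the frame of dripper_center between 0.005 and 0.011 m and contact force between the fingers and press below 0.05 N), for 0.2 s.
4. the lid is seated on the dripper's rim over the press, everything below still in place, let go (horizontal distance between mug_center and coaster_top below 0.015 m and z of mug_center in the frame of coaster_top between 0.038 and 0.044 m and angle between each of mug_center, dripper_center, press_center, lid_center's own z axis and vertical below 0.08 rad and horizontal distance between dripper_center and mug_center below 0.01 m and z of dripper_center in the frame of mug_center between 0.0605 and 0.0665 m and horizontal distance between press_center and dripper_center below 0.0075 m and z of press_center in the frame of dripper_center between 0.005 and 0.011 m and horizontal distance between lid_center and dripper_center below 0.009 m and z of lid_center in the frame of dripper_center between 0.0325 and 0.0385 m and contact force between the fingers and lid below 0.05 N), for 0.2 s.
At the end, for the whole second after the job is handed in: Mug upright on the coaster, axis within 15 mm of its centre; filter level on the mug's rim (axes within 10 mm); press flat on the filter's floor (7.5 mm); lid level over the filter's rim (9 mm). Heights within 3 mm of seated, tilts under 0.08 rad, all released and at rest (all of step 4 and linear speed of each of mug, dripper, press, lid below 0.02 m/s and angular speed of each of mug, dripper, press, lid below 0.2 rad/s and contact force between the fingers and mug below 0.05 N and contact force between the fingers and dripper below 0.05 N and contact force between the fingers and press below 0.05 N); the robot touches nothing.
It fails at once if a piece of the coffee set is let go in mid-air and drops from a height (falls faster than 1 m/s, about 5 cm) ((contact force between the fingers and mug below 0.01 N and linear speed of mug above 1 m/s) or (contact force between the fingers and dripper below 0.01 N and linear speed of dripper above 1 m/s) or (contact force between the fingers and press below 0.01 N and linear speed of press above 1 m/s) or (contact force between the fingers and lid below 0.01 N and linear speed of lid above 1 m/s)).
It fails at once if the canister is pushed more than 30 mm from its place or knocked over (distance of canister_center from where it was at the start of the episode above 0.03 m or angle between canister_center's own z axis and vertical above 0.6 rad).
It fails at once if the egg cup is pushed more than 30 mm from its place or knocked over (distance of egg_cup_center from where it was at the start of the episode above 0.03 m or angle between egg_cup_center's own z axis and vertical above 0.6 rad).
It fails at once if the teaspoon is pushed more than 30 mm from its place (distance of teaspoon_center from where it was at the start of the episode above 0.03 m).
It also fails if it takes over 112 s, if anything falls off the work surface, if the arm or the gripper's body presses on something with over 40 N, if the wrist force passes 120 N, or if a joint passes its speed limit or range.

ROBOT

A 6-joint arm with a two-finger parallel gripper is mounted at the origin on the work surface. World frame = base frame: x ahead of the robot, y to its left, z up, the work surface at z = 0. Lengths are in m, angles in rad, forces in N, time in s.
With the tool pointing down it reaches from about 0.35 to 0.975 m from the base axis. Payload 4.9 kg.
Tool frame: the origin (TCP) lies at the very end of the fingers, on their centre line; the grasp point (between the pads) lies 19 mm behind it; z points along the fingers, y is the line along which they close (so a half turn about z gives the same grasp; the last joint's range is limited). The gripper opens to 85 mm and grips with 20 to 120 N. Pads are 22 mm wide; open, the fingers measure 114 mm over their backs; the gripper's body (76 mm by 85 mm) begins 54 mm behind the grasp point. The pads swing forward as they close: fully open they stand 13 mm farther back than shut.
Start: joints at [-1.224, 0.053, 1.613, -0, 1.476, -0.119], TCP at [0.281, -0.558, 0.231] pointing down, gripper open.
Joint ranges: [-3.01, 3.01], [-1.01, 2.22], [0.06, 2.58], [-1.02, 4.17], [0.09, 2.62], [-3.14, 3.14]. Speed limits (rad/s): [2.57, 2.57, 3.14, 3.14, 3.14, 3.14].

INTERFACE

Orientations are given as a rotation vector (axis times angle).
In Python, from station import ctrl gives the robot as it stands.
- The arm moves only by the tool jog_arm, never from a script. Its argument "plan" is a list of rows, each a list of 7 numbers: the shift along the tool's x, y, z in units of 0.02 m (1.0 is 0.02 m), then the turn, a rotation vector about the tool's x, y, z in units of 45 degrees (1.0 is 45 degrees), then the opening, from -1 (shut) to 1 (fully open). A call has 1 to 8 rows; each row shifts and turns the commanded pose from where the row before left it, along the tool's axes as they then stand; what a row does not reach is not made up. A row lasts 1/10 s, in which the tool goes at most 50 mm and 8.59 degrees, less where a joint would pass 70% of its speed; a pose out of reach is approached as far as the arm can. A call with a number of a shift or a turn outside -1 to 1 is refused whole. A call with a gripper value outside its range is refused whole. The fingers move at their own pace and stop on an object; "grip_force" is the grip in N (left out, the last holds). Time passes only in rows, so rows that do not move let the fingers close. It gives the time, the measured TCP pose, the force, the opening and the grip force at its end, in the units of the state.
- ctrl.get_obs(): the state, without advancing time (a new reading comes with each control period).
- ctrl.get_image(name): name is "side" or "top"; returns (picture, depth): 400x640x3 uint8, red, green, blue; 400x640 float32, m along the optical axis (not along the pixel's ray), 0 where there is no reading.
- ctrl.camera_info(name): a dict with "camera_matrix" (3x3 intrinsics, pixels), "rvec" (rotation vector, rad) and "tvec" (3), from world to camera coordinates, as OpenCV has them. Camera axes: x right, y down, z forward; pixel columns grow to the right and rows downward; lengths in m; the calibration is good to about 2 mm. A picture is of the moment at which its call begins. camera_info takes no time and is no camera call.
- ctrl.finish_job(): hands the job in; it is judged then, once.
The state is a dict: "t": time; "q": joint angles; "dq": joint speeds; "effort": joint torques, N m; "tool_pos": TCP position; "tool_rot": TCP orientation; "contact_force": force on the tool from outside, world axes, zero at the start; "wrist_torque": the same for the moment, N m; "opening": finger opening in m; "grip_force": force on a finger pad.
Only numpy, scipy, OpenCV 4.12 (cv2) and the standard library are available. Lean on these libraries where they do the work, as an engineer would, in place of code of your own. Each camera call takes 0.05 s, during which the arm holds its last target. There are 200 camera calls.

## Working session

There is one attempt and no reset: what is moved stays moved. The work goes in short steps, Python scripts to look and compute and a tool call to move; the robot and the scene stay as the last step left them, time stands still between calls to the robot, and variables do not carry over. Pictures are saved under pics/ and viewed, at most 17 in all, crops included, and the job is handed in when it is done.

Besides the shell and the picture viewer there is one more tool, called after "Call:" as a command line: name --pt "numbers of a row" for each row, then --argument value for the rest. jog_arm: Moves the arm, as the interface text tells. Shifts and turns lie within -1 to 1; 1 stands for 0.02 m of shift or 45 degrees of turn. Its arguments: {"type":"object","properties":{"plan":{"type":"array"},"grip_force":{"type":"number"}},"required":["plan"]}

```bash
mkdir -p pics
cat > h.py <<'E'
import numpy as np, cv2
from station import ctrl
def cam(n):
    c=ctrl.camera_info(n);K=np.array(c["camera_matrix"]);R=cv2.Rodrigues(np.array(c["rvec"],float))[0];t=np.array(c["tvec"],float).ravel()
    return K,R,t
def grab(n,f=None):
    im,d=ctrl.get_image(n)
    if f: cv2.imwrite("pics/"+f,im[:,:,::-1])
    return im,d
def cloud(n,d):
    K,R,t=cam(n);v,u=np.mgrid[0:d.shape[0],0:d.shape[1]]
    P=np.stack([(u-K[0,2])/K[0,0]*d,(v-K[1,2])/K[1,1]*d,d],-1)
    P=(P-t)@R; P[d<=0]=np.nan; return P
def ray(n,u,v,z):
    K,R,t=cam(n);w=R.T@np.linalg.solve(K,[u,v,1.]);c=-R.T@t
    return c+w*(z-c[2])/w[2]
E
python3 - <<'E'
from h import *
for n in("top","side"):
    im,d=grab(n,n+"0.png");np.savez("%s0.npz"%n,im=im,d=d)
    K,R,t=cam(n);print(n,-R.T@t,R[2],K[0,0])
o=ctrl.get_obs();print(o)
E
```

```text
top [0.46606003 0.01052284 1.12805707] [ 0.1247963  -0.00111443 -0.99218176] 370.41230471228994
side [ 0.5324225  -0.80449848  0.58158627] [ 0.06402789  0.83919507 -0.5400482 ] 385.6640815421753
{'t': 0.1, 'q': array([-1.22404270e+00,  5.32763100e-02,  1.61412750e+00, -1.47532214e-05,
        1.47598290e+00, -1.19050884e-01]), 'dq': array([ 0.00040168, -0.0021053 , -0.00186865,  0.00100916,  0.00079377,
        0.00128957]), 'effort': array([ 7.33581655e-04, -3.94904852e+01, -3.71362782e+01, -8.14129248e-05,
        3.85518040e-03, -3.77232112e-06]), 'tool_pos': array([ 0.28049482, -0.55791117,  0.2302124 ]), 'tool_rot': array([-3.05503846e+00, -7.24678232e-01,  3.42875993e-04]), 'contact_force': array([-0.18562173,  1.06307149,  0.60411249]), 'wrist_torque': array([ 0.00560888, -0.00196352, -0.00746865]), 'grip_force': 0.0, 'opening': 0.0854875544976476}
```

View pics/top0.png

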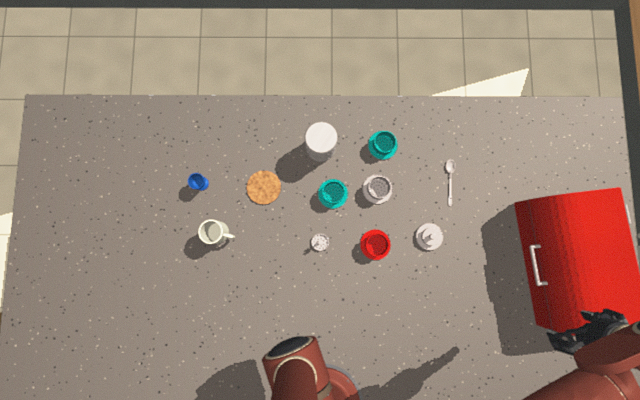

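View pics/side0.png

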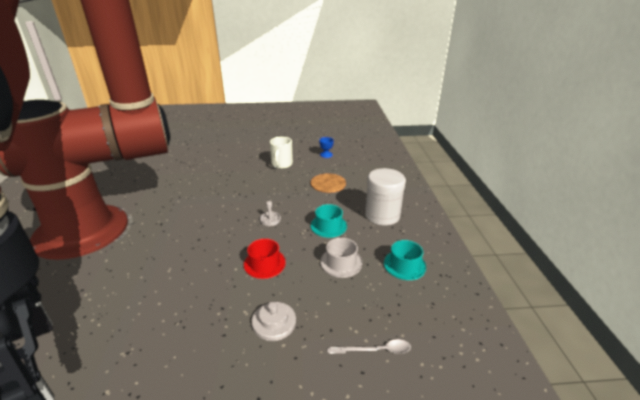

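Top view: mug (212,232), handle pointing right in the image; coaster (264,188); egg cup (198,182); canister (321,140); press (320,242); lid (429,237); spoon (450,180). There are four filter-shaped things: steel (378,188), turquoise (333,193) and (383,145), red (376,245). The steel one at (378,188) fits because it is uncoloured. I'll confirm it in a crop and measure.

Run:
```python
from h import *
Z=np.load("top0.npz");im,d=Z["im"],Z["d"];P=cloud("top",d)
cv2.imwrite("pics/c1.png",cv2.resize(im[120:265,180:470,::-1],None,fx=2.7,fy=2.7,interpolation=cv2.INTER_CUBIC))
print("table z",np.nanmedian(P[250:300,150:250,2]))
def reg(name,u,v,r,z0,z1):
    S=P[v-r:v+r,u-r:u+r].reshape(-1,3);m=(S[:,2]>z0)&(S[:,2]<z1);S=S[m]
    if len(S)<4: print(name,"few",len(S));return
    (c,rad)=cv2.minEnclosingCircle(S[:,:2].astype(np.float32)*1000)
    print(name,len(S),"mec",np.round(c,1),round(rad,1),"mean",np.round(S.mean(0)*1000,1),"zmax",round(S[:,2].max()*1000,1))
reg("mug rim+handle",212,232,26,.06,.1)
reg("mug rim",212,232,26,.076,.1)
reg("dripper rim",378,188,18,.036,.06)
reg("dripper all",378,188,20,.005,.03)
reg("press head",320,242,12,.035,.07)
reg("press disc",320,242,12,.004,.03)
reg("lid all",429,237,20,.004,.03)
reg("lid knob",429,237,20,.031,.06)
reg("canister",321,140,24,.105,.13)
reg("egg",198,182,14,.04,.07)
reg("teal",333,193,20,.006,.06)
reg("red",376,245,20,.006,.06)
hsv=cv2.cvtColor(im,cv2.COLOR_RGB2HSV)
m=cv2.inRange(hsv,(8,110,110),(22,255,255));m[:, :240]=0;m[:,290:]=0;m[:160]=0;m[220:]=0
S=P[m>0];c,r=cv2.minEnclosingCircle(S[:,:2].astype(np.float32)*1000);print("coaster",c,r,S.mean(0))
ys,xs=np.nonzero(m);print(ray("top",xs.mean(),ys.mean(),.006))
```

```text
table z -0.00027146728245976674
mug rim+handle 224 mec [492.9 303.7] 46.6 mean [492.3 311.2  75.4] zmax 84.7
mug rim 124 mec [494.2 316.9] 34.0 mean [492.8 317.7  80.9] zmax 84.7
dripper rim 89 mec [ 627.6 -167. ] 34.2 mean [ 629.  -169.6   43.9] zmax 50.0
dripper all 151 mec [ 627.  -176.2] 71.7 mean [ 625.4 -164.6   11.4] zmax 29.5
press head 19 mec [465.5   9.1] 6.4 mean [466.    8.6  54.4] zmax 60.5
press disc 89 mec [475.7  15.4] 37.2 mean [467.    6.9   6.5] zmax 12.1
lid all 563 mec [ 484.8 -313.1] 73.1 mean [ 483.4 -315.6   16.2] zmax 29.8
lid knob 30 mec [ 481.2 -310.3] 16.3 mean [ 483.5 -317.4   42.2] zmax 48.0
canister 836 mec [757.8   7.8] 46.6 mean [756.1   7.5 115.8] zmax 121.7
egg 105 mec [641.9 373.1] 24.4 mean [643.3 376.2  50.6] zmax 59.4
teal 180 mec [622.1 -35. ] 55.3 mean [615.7 -32.6  28.6] zmax 50.6
red 189 mec [ 454.4 -159. ] 47.2 mean [ 459.1 -161.8   30.1] zmax 49.2
coaster (632.58154296875, 183.63221740722656) 53.45075607299805 [nan nan nan]
[0.63180729 0.18336558 0.006     ]
```

View pics/c1.png

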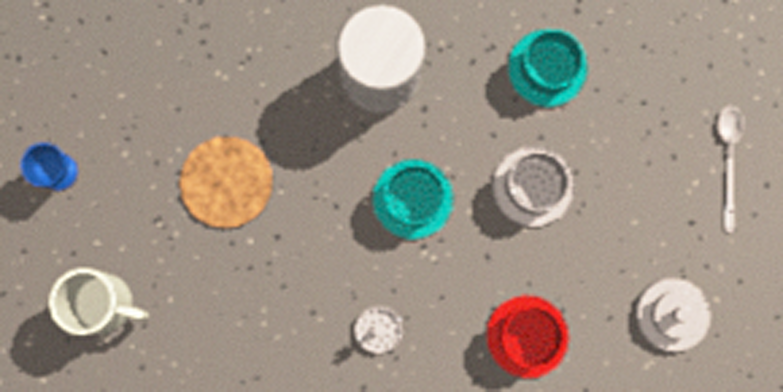

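The crop confirms it: the steel filter is at crop (533,186), and the other three are turquoise or red. The measured sizes match the given ones: mug radius 34.0, filter rim 34.2, canister 46.6, coaster 53.5 mm. Next I plan the move to the mug.

```bash
cat >> h.py <<'E'
def plan(x,y,z,yaw=None):
    """to-go in present tool axes (units 0.02 m), and yaw turn in units of 45 deg about tool z. yaw: world angle of tool y (mod 180)"""
    o=ctrl.get_obs();R=cv2.Rodrigues(np.array(o["tool_rot"]))[0];p=np.array(o["tool_pos"])
    cy=np.degrees(np.arctan2(R[1,1],R[0,1]))
    print("t %.1f"%o["t"],"pos",p.round(4),"yaw %.1f"%cy,"toolx",R[:,0].round(3),"z",R[:,2].round(4),"q6 %.2f"%o["q"][5],"open %.4f"%o["opening"])
    print("togo units",(R.T@(np.array([x,y,z])-p)/.02).round(2))
    if yaw is not None:
        dy=(yaw-cy+90)%180-90; print("turn %.1f deg tool-z units %.3f"%(dy,-dy/45))
        a=np.radians(cy+dy);Y=np.array([np.cos(a),np.sin(a),0]);Zt=np.array([0,0,-1.]);X=np.cross(Y,Zt)
        print("togo after turn",(np.array([X,Y,Zt])@(np.array([x,y,z])-p)/.02).round(2),"X",X.round(2),"Y",Y.round(2))
E
python3 - <<'E'
from h import *
d=np.load("top0.npz")["d"];P=cloud("top",d)
S=P[206:258,186:238].reshape(-1,3);S=S[(S[:,2]>.045)&(S[:,2]<.09)]
v=S[:,:2]-[.494,.317];r=np.hypot(*v.T);h=v[(r>.042)&(v[:,1]<0)]
print(len(h),h.mean(0),r.max(),np.degrees(np.arctan2(h[:,1].mean(),h[:,0].mean())))
S=P[217:257,409:449].reshape(-1,3);S=S[(S[:,2]>.005)&(S[:,2]<.05)]
print("lid",np.median(S,0));c=np.median(S[:,:2],0)
for k in range(4):
    g=S[np.hypot(*(S[:,:2]-c).T)<.046];c=np.array(cv2.minEnclosingCircle(g[:,:2].astype(np.float32))[0]);
    print(len(g),c,cv2.minEnclosingCircle(g[:,:2].astype(np.float32))[1])
plan(.494,.317,.2,-15)
E
```

```text
26 [-0.01278012 -0.05131486] 0.06147947892255528 -103.98516931554552
lid [ 0.48396274 -0.31445662  0.01300785]
576 [ 0.48341015 -0.31557423] 0.0440484918653965
577 [ 0.48307508 -0.31643644] 0.044763632118701935
577 [ 0.48307508 -0.31643644] 0.044763632118701935
577 [ 0.48307508 -0.31643644] 0.044763632118701935
t 0.1 pos [ 0.2805 -0.5579  0.2302] yaw -63.3 toolx [0.893 0.449 0.   ] z [-6.0e-04  1.7e-03 -1.0e+00] q6 -0.12 open 0.0855
togo units [ 29.19 -34.29   1.58]
turn 48.3 deg tool-z units -1.074
togo after turn [45.02 -1.01  1.51] X [0.26 0.97 0.  ] Y [ 0.97 -0.26  0.  ]
```

Call:
jog_arm --pt "0.86 -1 0 0 0 0 1" --pt "0.86 -1 0 0 0 0 1" --pt "0.86 -1 0 0 0 0 1" --pt "0.86 -1 0 0 0 0 1" --pt "0.86 -1 0 0 0 0 1" --pt "0.86 -1 0 0 0 0 1" --pt "0.86 -1 0 0 0 0 1" --pt "0.86 -1 0 0 0 0 1"

```text
t: 0.9
tool_pos: [0.3317, -0.3523, 0.2307]
tool_rot: [-3.056, -0.725, 0.0]
contact_force: [1.3, 0.4, 0.0]
opening: 0.0853
grip_force: 0.0
```

Call:
jog_arm --pt "0.86 -1 0 0 0 0 1" --pt "0.86 -1 0 0 0 0 1" --pt "0.86 -1 0 0 0 0 1" --pt "0.86 -1 0 0 0 0 1" --pt "0.86 -1 0 0 0 0 1" --pt "0.86 -1 0 0 0 0 1" --pt "0.86 -1 0 0 0 0 1" --pt "0.86 -1 0 0 0 0 1"

```text
t: 1.7
tool_pos: [0.3827, -0.1477, 0.2308]
tool_rot: [-3.056, -0.725, 0.001]
contact_force: [0.4, -0.4, 0.1]
opening: 0.0851
grip_force: 0.0
```

Call:
jog_arm --pt "0.86 -1 0 0 0 0 1" --pt "0.86 -1 0 0 0 0 1" --pt "0.86 -1 0 0 0 0 1" --pt "0.86 -1 0 0 0 0 1" --pt "0.86 -1 0 0 0 0 1" --pt "0.86 -1 0 0 0 0 1" --pt "0.86 -1 0 0 0 0 1" --pt "0.86 -1 0 0 0 0 1"

```text
t: 2.5
tool_pos: [0.4338, 0.057, 0.2309]
tool_rot: [-3.057, -0.725, 0.001]
contact_force: [-0.2, -0.7, 0.3]
opening: 0.0856
grip_force: 0.0
```

Call:
jog_arm --pt "0.86 -1 0 0 0 0 1" --pt "0.86 -1 0 0 0 0 1" --pt "0.86 -1 0 0 0 0 1" --pt "0.86 -1 0 0 0 0 1" --pt "0.86 -1 0 0 0 0 1" --pt "0.86 -1 0 0 0 0 1" --pt "0.86 -1 0 0 0 0 1" --pt "0.86 -1 0 0 0 0 1"

```text
t: 3.3
tool_pos: [0.4848, 0.2617, 0.2306]
tool_rot: [3.057, 0.725, -0.002]
contact_force: [0.3, -1.1, -0.1]
opening: 0.0852
grip_force: 0.0
```

Call:
jog_arm --pt "0 0 0 0 0 -0.18 1" --pt "0 0 0 0 0 -0.18 1" --pt "0 0 0 0 0 -0.18 1" --pt "0 0 0 0 0 -0.18 1" --pt "0 0 0 0 0 -0.18 1" --pt "0 0 0 0 0 -0.18 1" --pt "0 0 0 0 0 0 1"

```text
t: 4.0
tool_pos: [0.4847, 0.2605, 0.2307]
tool_rot: [-2.488, -1.918, 0.002]
contact_force: [-0.1, -0.0, 0.8]
opening: 0.0853
grip_force: 0.0
```

Run:
```python
from h import *
plan(.494,.317,.034,-14)
```

```text
t 4.0 pos [0.4847 0.2605 0.2307] yaw -14.7 toolx [ 0.254  0.967 -0.001] z [-1.e-03 -4.e-04 -1.e+00] q6 0.61 open 0.0853
togo units [ 2.86 -0.26  9.83]
turn 0.7 deg tool-z units -0.016
togo after turn [ 2.85 -0.23  9.84] X [0.24 0.97 0.  ] Y [ 0.97 -0.24  0.  ]
```

Call:
jog_arm --pt "0.95 -0.09 0 0 0 0 1" --pt "0.95 -0.08 0.5 0 0 0 1" --pt "0.95 -0.08 1 0 0 0 1" --pt "0 0 1 0 0 0 1" --pt "0 0 1 0 0 0 1" --pt "0 0 1 0 0 0 1" --pt "0 0 1 0 0 0 1" --pt "0 0 0 0 0 0 1"

```text
t: 4.8
tool_pos: [0.4923, 0.3168, 0.1174]
tool_rot: [-2.488, -1.916, 0.011]
contact_force: [-0.6, 0.6, -0.9]
opening: 0.0852
grip_force: 0.0
```

Run:
```python
from h import *
plan(.494,.317,.034,-14)
im,d=grab("side");a=cv2.resize(im[90:210,230:360],None,fx=3,fy=3)
im,d=grab("top");b=cv2.resize(im[180:300,140:270],None,fx=3,fy=3)
cv2.imwrite("pics/m1.png",np.hstack([a,b])[:,:,::-1])
```

```text
t 4.8 pos [0.4923 0.3168 0.1174] yaw -14.8 toolx [ 0.255  0.967 -0.004] z [-0.0064 -0.0027 -1.    ] q6 0.70 open 0.0852
togo units [0.05 0.1  4.17]
turn 0.8 deg tool-z units -0.018
togo after turn [0.03 0.08 4.17] X [0.24 0.97 0.  ] Y [ 0.97 -0.24  0.  ]
```

View pics/m1.png

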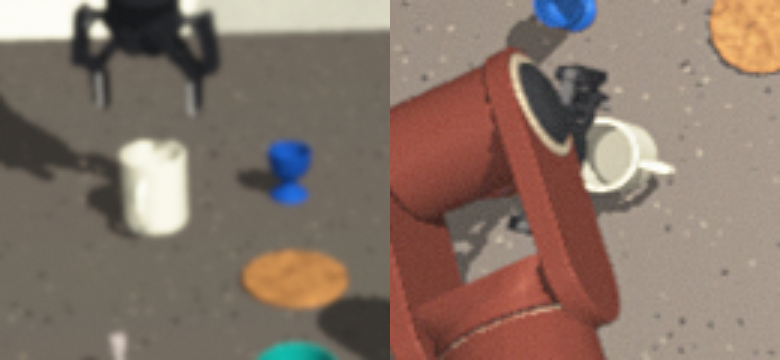

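The crop shows the fingers straddling the mug (crop 95–195 px, mug 120–188). I'll check the apparent 8 px offset by projecting into the side view.

Run:
```python
from h import *
K,R,t=cam("side")
for p in [(.4923,.3168,.12),(.494,.317,.082),(.494,.317,.041)]:
    q=cv2.projectPoints(np.array([p]),cv2.Rodrigues(R)[0],t,K,None)[0].ravel();print(p,((q-[230,90])*3).round(1))
Z=np.load("side0.npz");P=cloud("side",Z["d"]);S=P[130:172,262:300].reshape(-1,3)
S=S[(S[:,2]>.02)&(S[:,2]<.09)];v=S[(S[:,1]<.36)];print(len(v),v.min(0),v.max(0),np.median(v,0))
```

```text
(0.4923, 0.3168, 0.12) [145.5 118.3]
(0.494, 0.317, 0.082) [149.2 152.3]
(0.494, 0.317, 0.041) [151.3 187.9]
539 [0.46313116 0.25444884 0.02007548] [0.5311534  0.35517665 0.08456205] [0.49685185 0.29420932 0.0612054 ]
```

Call:
jog_arm --pt "0.04 0.17 0.6 0 0 0 1" --pt "0 0 0.6 0 0 0 1" --pt "0 0 0.6 0 0 0 1" --pt "0 0 0.6 0 0 0 1" --pt "0 0 0.6 0 0 0 1" --pt "0 0 0.6 0 0 0 1" --pt "0 0 0.5 0 0 0 1" --pt "0 0 0 0 0 0 1"

```text
t: 5.7
tool_pos: [0.4968, 0.3163, 0.037]
tool_rot: [-2.487, -1.918, 0.006]
contact_force: [-0.8, 0.3, 0.6]
opening: 0.0855
grip_force: 0.0
```

Call:
jog_arm --pt "0 0 0 0 0 0 -1" --pt "0 0 0 0 0 0 -1" --pt "0 0 0 0 0 0 -1" --pt "0 0 0 0 0 0 -1" --pt "0 0 0 0 0 0 -1" --pt "0 0 0 0 0 0 -1" --grip_force 40

```text
t: 6.3
tool_pos: [0.4986, 0.3172, 0.0399]
tool_rot: [2.487, 1.919, 0.002]
contact_force: [-0.1, 1.3, 1.6]
opening: 0.0655
grip_force: 45.4
```

Run:
```python
from h import *
plan(.632,.1835,.1,-14)
```

```text
t 6.3 pos [0.4986 0.3172 0.0399] yaw -14.7 toolx [0.254 0.967 0.001] z [ 1.e-03  5.e-04 -1.e+00] q6 0.70 open 0.0655
togo units [-4.77  8.15 -3.  ]
turn 0.7 deg tool-z units -0.016
togo after turn [-4.87  8.09 -3.01] X [0.24 0.97 0.  ] Y [ 0.97 -0.24  0.  ]
```

Call:
jog_arm --pt "0 0 -0.5 0 0 0 -1" --pt "0 0 -1 0 0 0 -1" --pt "0 0 -1 0 0 0 -1" --pt "-0.5 0.8 0 0 0 0 -1" --pt "-0.6 1 0 0 0 0 -1" --pt "-0.6 1 0 0 0 0 -1" --pt "-0.6 1 0 0 0 0 -1" --pt "-0.6 1 0 0 0 0 -1"

```text
t: 7.1
tool_pos: [0.5763, 0.2355, 0.0891]
tool_rot: [-2.487, -1.919, 0.002]
contact_force: [0.1, 0.5, -2.2]
opening: 0.0656
grip_force: 45.8
```

Call:
jog_arm --pt "-0.6 1 0 0 0 0 -1" --pt "-0.6 1 0 0 0 0 -1" --pt "-0.5 0.8 0 0 0 0 -1" --pt "-0.1 0.4 0 0 0 0 -1" --pt "0 0 0 0 0 0 -1" --pt "0 0 0 0 0 0 -1"

```text
t: 7.7
tool_pos: [0.6285, 0.1859, 0.089]
tool_rot: [-2.487, -1.918, 0.001]
contact_force: [0.0, -0.0, -2.6]
opening: 0.0658
grip_force: 45.9
```

Run:
```python
from h import *
plan(.632,.1835,.046,-14)
im,d=grab("side");cv2.imwrite("pics/m2.png",cv2.resize(im[90:230,260:430],None,fx=4,fy=4)[:,:,::-1])
K,R,t=cam("side")
for p in [(.632,.1835,.006),(.632,.1835,.088)]:
    q=cv2.projectPoints(np.array([p]),cv2.Rodrigues(R)[0],t,K,None)[0].ravel();print(p,((q-[260,90])*4).round(1))
P=cloud("side",d)[130:200,280:380].reshape(-1,3);P=P[(P[:,2]>.05)&(P[:,2]<.08)&(P[:,1]<.2)&(P[:,0]>.55)&(P[:,0]<.7)];print(len(P),P.min(0),P.max(0),np.percentile(P,[3,97],axis=0))
```

```text
t 7.7 pos [0.6285 0.1859 0.089 ] yaw -14.7 toolx [0.254 0.967 0.   ] z [-1.1e-03  3.0e-04 -1.0e+00] q6 0.43 open 0.0658
togo units [-0.07  0.2   2.15]
turn 0.7 deg tool-z units -0.015
togo after turn [-0.07  0.2   2.15] X [0.24 0.97 0.  ] Y [ 0.97 -0.24  0.  ]
(0.632, 0.1835, 0.006) [269.1 365.8]
(0.632, 0.1835, 0.088) [270.5 266.4]
179 [0.59815764 0.12587619 0.05122708] [0.66154244 0.18061528 0.07994394] [[0.59836887 0.141742   0.05321238]
 [0.66058606 0.17647165 0.07947863]]
```

View pics/m2.png

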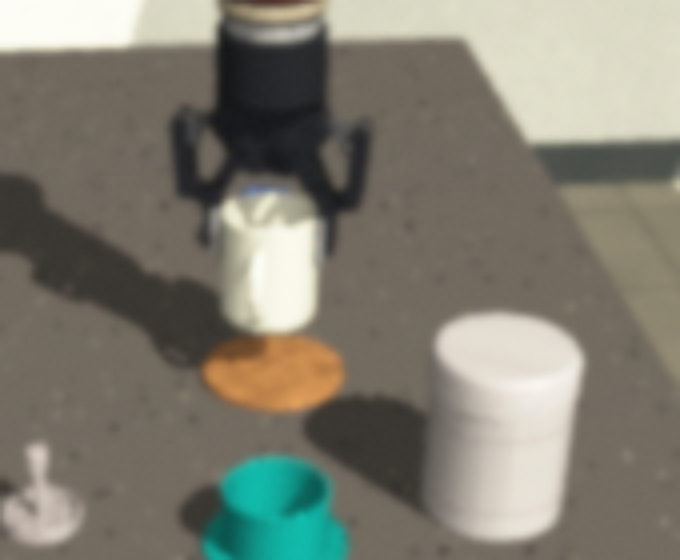

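The crop shows the mug held upright at (270,265), above the coaster at (274,372). Lower it.

Call:
jog_arm --pt "-0.1 0.25 0.5 0 0 0 -1" --pt "0 0 0.5 0 0 0 -1" --pt "0 0 0.4 0 0 0 -1" --pt "0 0 0.3 0 0 0 -1" --pt "0 0 0.2 0 0 0 -1" --pt "0 0 0.1 0 0 0 -1" --pt "0 0 0 0 0 0 -1" --pt "0 0 0 0 0 0 -1"

```text
t: 8.55
tool_pos: [0.6337, 0.1822, 0.0497]
tool_rot: [2.487, 1.919, 0.001]
contact_force: [0.5, -1.3, -2.9]
opening: 0.0654
grip_force: 45.8
```

Call:
jog_arm --pt "0 0 0.1 0 0 0 -1" --pt "0 0 0.07 0 0 0 -1" --pt "0 0 0 0 0 0 -1" --pt "0 0 0 0 0 0 -1"

```text
t: 8.95
tool_pos: [0.6334, 0.1822, 0.046]
tool_rot: [2.488, 1.919, 0.0]
contact_force: [-0.1, 0.4, -3.0]
opening: 0.0657
grip_force: 45.7
```

Call:
jog_arm --pt "0 0 0.08 0 0 0 -1" --pt "0 0 0 0 0 0 -1" --pt "0 0 0 0 0 0 -1"

```text
t: 9.25
tool_pos: [0.6336, 0.1823, 0.0459]
tool_rot: [2.487, 1.919, -0.0]
contact_force: [-4.4, 0.6, 5.3]
opening: 0.0657
grip_force: 46.7
```

Call:
jog_arm --pt "0 0 0 0 0 0 1" --pt "0 0 0 0 0 0 1" --pt "0 0 0 0 0 0 1" --pt "0 0 0 0 0 0 1" --pt "0 0 0 0 0 0 1" --pt "0 0 0 0 0 0 1" --pt "0 0 -0.5 0 0 0 1" --pt "0 0 -1 0 0 0 1"

```text
t: 10.05
tool_pos: [0.6319, 0.1819, 0.0729]
tool_rot: [-2.486, -1.918, 0.006]
contact_force: [0.2, 0.5, 0.0]
opening: 0.0857
grip_force: 0.0
```

Call:
jog_arm --pt "0 0 -1 0 0 0 1" --pt "0 0 -1 0 0 0 1" --pt "0 0 -1 0 0 0 1" --pt "0 0 -1 0 0 0 1" --pt "0 0 -1 0 0 0 1" --pt "0 0 -1 0 0 0 1" --pt "0 0 -1 0 0 0 1" --pt "0 0 0 0 0 0 1"

```text
t: 10.85
tool_pos: [0.6354, 0.1825, 0.2193]
tool_rot: [2.485, 1.917, 0.011]
contact_force: [1.0, -0.2, -0.1]
opening: 0.0855
grip_force: 0.0
```

Run:
```python
from h import *
plan(.628,-.167,.13,0)
im,d=grab("side");P=cloud("side",d)[110:220,280:380].reshape(-1,3);P=P[(P[:,2]>.05)&(P[:,2]<.092)&(P[:,1]<.2)&(P[:,0]>.55)&(P[:,0]<.7)];print(len(P),np.percentile(P,[2,98],axis=0))
```

```text
t 10.8 pos [0.6354 0.1825 0.2193] yaw -14.7 toolx [0.254 0.967 0.003] z [ 0.0077  0.0013 -1.    ] q6 0.42 open 0.0855
togo units [-17.01   4.05   4.44]
turn 14.7 deg tool-z units -0.327
togo after turn [-17.48  -0.37   4.47] X [-0.  1.  0.] Y [1. 0. 0.]
334 [[0.60376471 0.12457448 0.05120606]
 [0.66666296 0.1971864  0.08903515]]
```

Call:
jog_arm --pt "-1 0.24 0 0 0 0 1" --pt "-1 0.24 0 0 0 0 1" --pt "-1 0.24 0 0 0 0 1" --pt "-1 0.24 0 0 0 0 1" --pt "-1 0.24 0 0 0 0 1" --pt "-1 0.24 0 0 0 0 1" --pt "-1 0.24 0 0 0 0 1" --pt "-1 0.24 0 0 0 0 1"

```text
t: 11.7
tool_pos: [0.6289, 0.0169, 0.2124]
tool_rot: [-2.486, -1.918, 0.003]
contact_force: [-0.9, 0.1, -0.1]
opening: 0.0857
grip_force: 0.0
```

Call:
jog_arm --pt "-1 0.24 0 0 0 0 1" --pt "-1 0.24 0 0 0 0 1" --pt "-1 0.24 0 0 0 0 1" --pt "-1 0.24 0 0 0 0 1" --pt "-1 0.24 0 0 0 0 1" --pt "-1 0.24 0 0 0 0 1" --pt "-1 0.24 0 0 0 0 1" --pt "-1 0.24 0 0 0 0 1"

```text
t: 12.5
tool_pos: [0.6255, -0.1474, 0.2124]
tool_rot: [-2.486, -1.917, 0.002]
contact_force: [-0.3, -0.3, 0.4]
opening: 0.0857
grip_force: 0.0
```

Call:
jog_arm --pt "-1 0.24 0 0 0 0 1" --pt "0 0 0.5 0 0 0.168 1" --pt "0 0 1 0 0 0.168 1" --pt "0 0 1 0 0 0.168 1" --pt "0 0 1 0 0 0.168 1" --pt "0 0 0.5 0 0 0 1" --pt "0 0 0 0 0 0 1" --pt "0 0 0 0 0 0 1"

```text
t: 13.3
tool_pos: [0.626, -0.1674, 0.1344]
tool_rot: [-2.901, -1.206, 0.0]
contact_force: [0.2, -0.4, 0.9]
opening: 0.085
grip_force: 0.0
```

Run:
```python
from h import *
Z=np.load("side0.npz");im,d=Z["im"],Z["d"];P=cloud("side",d)
S=P[232:280,315:368].reshape(-1,3)
for z0,z1 in((.012,.048),(.03,.048),(.002,.01)):
    v=S[(S[:,2]>z0)&(S[:,2]<z1)];print(len(v),np.percentile(v,[2,98],axis=0).round(4).tolist())
plan(.628,-.167,.009,-45)
im,d=grab("side");cv2.imwrite("pics/d1.png",cv2.resize(im[180:300,260:430],None,fx=4,fy=4)[:,:,::-1])
K,R,t=cam("side")
for p in [(.628,-.167,.0),(.628,-.167,.045)]:
    q=cv2.projectPoints(np.array([p]),cv2.Rodrigues(R)[0],t,K,None)[0].ravel();print(p,((q-[260,180])*4).round(1))
```

```text
716 [[0.5988, -0.1985, 0.0128], [0.6608, -0.1332, 0.0458]]
367 [[0.599, -0.1985, 0.0305], [0.6615, -0.1336, 0.0462]]
581 [[0.5851, -0.211, 0.0021], [0.6747, -0.0586, 0.0095]]
t 13.3 pos [ 0.626  -0.1674  0.1344] yaw -44.8 toolx [ 0.705  0.709 -0.   ] z [-2.e-04  1.e-04 -1.e+00] q6 0.41 open 0.0850
togo units [0.09 0.06 6.27]
turn -0.2 deg tool-z units 0.003
togo after turn [0.09 0.06 6.27] X [0.71 0.71 0.  ] Y [ 0.71 -0.71  0.  ]
(0.628, -0.167, 0.0) [320.9 332. ]
(0.628, -0.167, 0.045) [323.4 269.2]
```

View pics/d1.png

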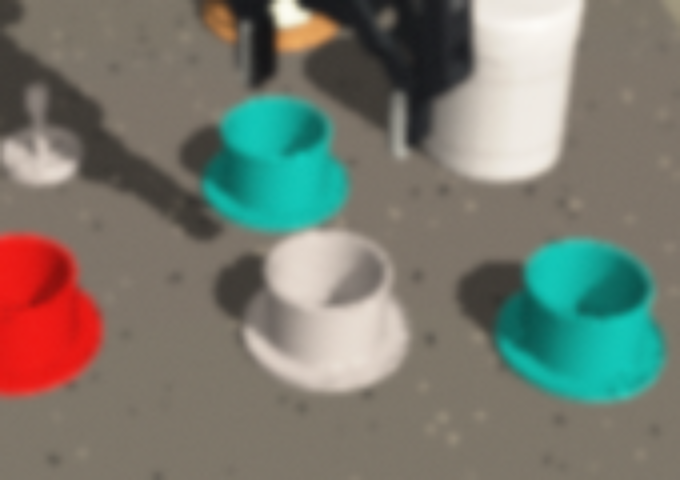

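The steel filter's chamber is at crop (328,260), and projecting the measurement gives (323,269), so I correct x by about +2 mm.

Call:
jog_arm --pt "0.14 0.1 1 0 0 0 1" --pt "0 0 1 0 0 0 1" --pt "0 0 1 0 0 0 1" --pt "0 0 1 0 0 0 1" --pt "0 0 1 0 0 0 1" --pt "0 0 0.6 0 0 0 1" --pt "0 0 0.4 0 0 0 1" --pt "0 0 0 0 0 0 1"

```text
t: 14.15
tool_pos: [0.6291, -0.1667, 0.0139]
tool_rot: [-2.901, -1.204, 0.001]
contact_force: [-0.4, 0.2, 0.6]
opening: 0.0856
grip_force: 0.0
```

Call:
jog_arm --pt "0 0 0 0 0 0 -1" --pt "0 0 0 0 0 0 -1" --pt "0 0 0 0 0 0 -1" --pt "0 0 0 0 0 0 -1" --pt "0 0 0 0 0 0 -1" --pt "0 0 0 0 0 0 -1" --grip_force 25

```text
t: 14.75
tool_pos: [0.6306, -0.1673, 0.016]
tool_rot: [2.9, 1.203, 0.003]
contact_force: [0.1, 0.3, 6.0]
opening: 0.065
grip_force: 28.5
```

Run:
```python
from h import *
plan(.635,.182,.2,-45)
im,d=grab("side");cv2.imwrite("pics/d2.png",cv2.resize(im[180:300,260:430],None,fx=4,fy=4)[:,:,::-1])
```

```text
t 14.8 pos [ 0.6306 -0.1673  0.016 ] yaw -45.0 toolx [0.707 0.708 0.001] z [ 0.0028 -0.001  -1.    ] q6 0.41 open 0.0650
togo units [ 12.53 -12.16  -9.21]
turn -0.0 deg tool-z units 0.001
togo after turn [ 12.51 -12.19  -9.2 ] X [0.71 0.71 0.  ] Y [ 0.71 -0.71  0.  ]
```

View pics/d2.png

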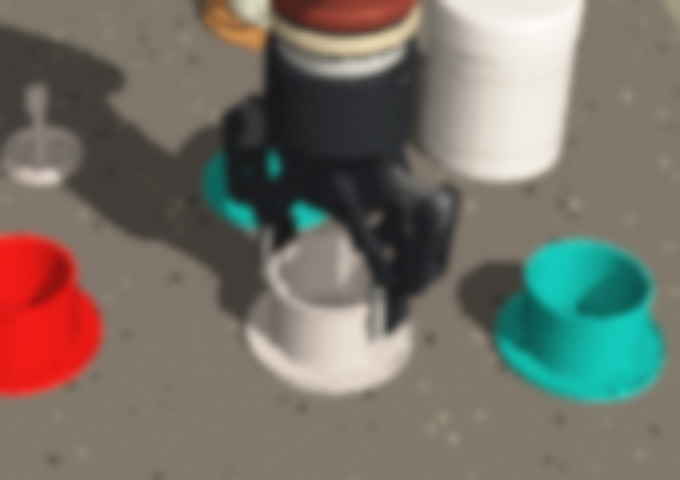

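The filter is gripped level, with the right pad at crop (378,310) just above the flange. Lift and carry.

Call:
jog_arm --pt "0 0 -0.5 0 0 0 -1" --pt "0 0 -1 0 0 0 -1" --pt "0 0 -1 0 0 0 -1" --pt "0 0 -1 0 0 0 -1" --pt "0 0 -1 0 0 0 -1" --pt "0 0 -1 0 0 0 -1" --pt "0 0 -1 0 0 0 -1" --pt "0 0 -1 0 0 0 -1"

```text
t: 15.6
tool_pos: [0.6286, -0.1666, 0.1646]
tool_rot: [-2.901, -1.203, 0.002]
contact_force: [0.5, -0.1, -0.8]
opening: 0.0652
grip_force: 28.2
```

Call:
jog_arm --pt "0.5 -0.48 0 0 0 0 -1" --pt "1 -0.97 0 0 0 0 -1" --pt "1 -0.97 0 0 0 0 -1" --pt "1 -0.97 0 0 0 0 -1" --pt "1 -0.97 0 0 0 0 -1" --pt "1 -0.97 0 0 0 0 -1" --pt "1 -0.97 0 0 0 0 -1" --pt "1 -0.97 0 0 0 0 -1"

```text
t: 16.4
tool_pos: [0.6309, 0.0443, 0.1624]
tool_rot: [-2.9, -1.204, 0.004]
contact_force: [0.0, -0.0, -0.9]
opening: 0.0653
grip_force: 28.2
```

Call:
jog_arm --pt "1 -0.97 0 0 0 0 -1" --pt "1 -0.97 0 0 0 0 -1" --pt "1 -0.97 0 0 0 0 -1" --pt "1 -0.97 0 0 0 0 -1" --pt "0.5 -0.48 0 0 0 0 -1" --pt "0 0 0 0 0 0 -1" --pt "0 0 0 0 0 0 -1"

```text
t: 17.1
tool_pos: [0.6338, 0.167, 0.1635]
tool_rot: [2.902, 1.204, -0.002]
contact_force: [-0.2, -0.1, -1.3]
opening: 0.0655
grip_force: 28.2
```

Run:
```python
from h import *
plan(.635,.182,.104,-45)
im,d=grab("side");cv2.imwrite("pics/d3.png",cv2.resize(im[70:230,260:430],None,fx=3.7,fy=3.7)[:,:,::-1])
P=cloud("side",d)[90:220,280:380].reshape(-1,3);P=P[(P[:,1]<.2)&(P[:,0]>.55)&(P[:,0]<.72)]
for z0,z1 in((.03,.08),(.08,.13),(.145,.16),(.16,.172),(.172,.2)):
  v=P[(P[:,2]>z0)&(P[:,2]<z1)];print(z0,len(v),np.percentile(v,[2,98],axis=0).round(3).tolist())
```

```text
t 17.1 pos [0.6338 0.167  0.1635] yaw -44.9 toolx [ 0.706  0.708 -0.001] z [-1.2e-03 -8.0e-04 -1.0e+00] q6 0.93 open 0.0655
togo units [ 0.58 -0.48  2.98]
turn -0.1 deg tool-z units 0.001
togo after turn [ 0.57 -0.49  2.98] X [0.71 0.71 0.  ] Y [ 0.71 -0.71  0.  ]
0.03 657 [[0.586, -0.059, 0.031], [0.719, 0.174, 0.079]]
0.08 156 [[0.604, -0.012, 0.08], [0.719, 0.196, 0.116]]
0.145 233 [[0.593, 0.122, 0.148], [0.678, 0.188, 0.159]]
0.16 110 [[0.603, 0.133, 0.16], [0.663, 0.199, 0.172]]
0.172 379 [[0.601, 0.131, 0.173], [0.671, 0.199, 0.198]]
```

View pics/d3.png

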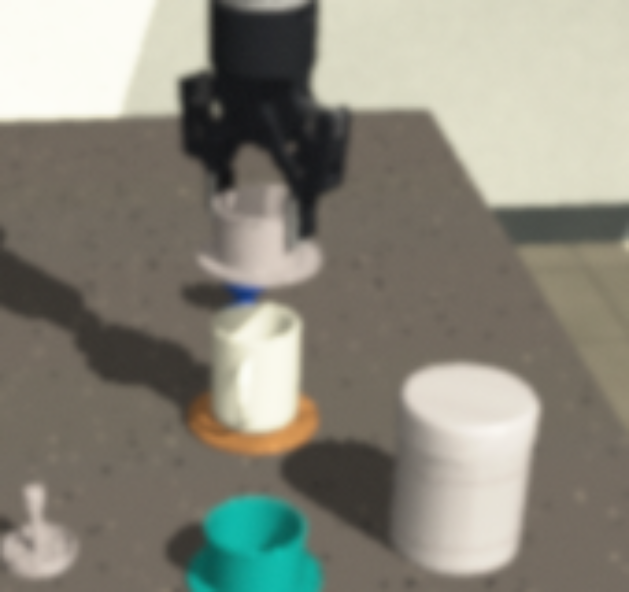

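Mug is upright on the coaster at crop (256,370), and the filter is level above it at (255,235). I'll fix the mug's centre from its body curve, then lower.

```bash
cat >> h.py <<'E'
from scipy.optimize import least_squares
def fitc(P,r,c0):
    f=least_squares(lambda c:np.hypot(P[:,0]-c[0],P[:,1]-c[1])-r,c0,loss="soft_l1",f_scale=.0015);return f.x.round(4),np.abs(f.fun).mean().round(4)
E
python3 - <<'E'
from h import *
for n in("side","top"):
  im,d=grab(n);A=cloud(n,d).reshape(-1,3);A=A[(A[:,0]>.59)&(A[:,0]<.69)&(A[:,1]>.1)&(A[:,1]<.235)]
  hsv=None
  v=A[(A[:,2]>.03)&(A[:,2]<.09)&(np.hypot(A[:,0]-.634,A[:,1]-.183)<.04)&(np.hypot(A[:,0]-.634,A[:,1]-.183)>.029)]
  if len(v)>20: print(n,"mug",len(v),fitc(v,.034,[.634,.183]))
  v=A[(A[:,2]>.164)&(A[:,2]<.195)&(A[:,1]<.165)]
  if len(v)>20: print(n,"drip",len(v),fitc(v,.033,[.634,.167]))
E
```

```text
side mug 500 (array([0.6357, 0.183 ]), np.float64(0.0017))
side drip 263 (array([0.6389, 0.1656]), np.float64(0.0028))
```

Call:
jog_arm --pt "0.31 -0.26 0 0 0 0 -1" --pt "0.31 -0.26 0 0 0 0 -1" --pt "0 0 0.8 0 0 0 -1" --pt "0 0 0.8 0 0 0 -1" --pt "0 0 0.6 0 0 0 -1" --pt "0 0 0.4 0 0 0 -1" --pt "0 0 0 0 0 0 -1" --pt "0 0 0 0 0 0 -1"

```text
t: 18.05
tool_pos: [0.6357, 0.1833, 0.1121]
tool_rot: [-2.902, -1.203, 0.001]
contact_force: [-0.0, -0.0, -1.3]
opening: 0.0654
grip_force: 28.2
```

Call:
jog_arm --pt "0 0 0.15 0 0 0 -1" --pt "0 0 0.13 0 0 0 -1" --pt "0 0 0.1 0 0 0 -1" --pt "0 0 0 0 0 0 -1" --pt "0 0 0 0 0 0 -1"

```text
t: 18.55
tool_pos: [0.6357, 0.1835, 0.1047]
tool_rot: [2.902, 1.203, 0.0]
contact_force: [0.3, 0.4, -0.5]
opening: 0.0653
grip_force: 28.2
```

Call:
jog_arm --pt "0 0 0.06 0 0 0 -1" --pt "0 0 0 0 0 0 -1" --pt "0 0 0 0 0 0 -1"

```text
t: 18.85
tool_pos: [0.6361, 0.1835, 0.1041]
tool_rot: [2.902, 1.203, 0.001]
contact_force: [0.8, 0.2, 1.4]
opening: 0.0652
grip_force: 28.4
```

Call:
jog_arm --pt "0 0 0 0 0 0 1" --pt "0 0 0 0 0 0 1" --pt "0 0 0 0 0 0 1" --pt "0 0 0 0 0 0 1" --pt "0 0 0 0 0 0 1" --pt "0 0 0 0 0 0 1" --pt "0 0 -0.5 0 0 0 1" --pt "0 0 -1 0 0 0 1"

```text
t: 19.65
tool_pos: [0.6343, 0.1832, 0.1321]
tool_rot: [-2.901, -1.203, 0.006]
contact_force: [0.3, -0.2, 0.6]
opening: 0.085
grip_force: 0.0
```

Call:
jog_arm --pt "0 0 -1 0 0 0 1" --pt "0 0 -1 0 0 0 1" --pt "0 0 -1 0 0 0 1" --pt "0 0 -1 0 0 0 1" --pt "-0.5 0 0 0 0 0 1" --pt "-1 0 0 0 0 0 1" --pt "-1 0 0 0 0 0 1" --pt "-1 0 0 0 0 0 1"

```text
t: 20.45
tool_pos: [0.5847, 0.1331, 0.2124]
tool_rot: [-2.902, -1.203, 0.003]
contact_force: [0.3, 0.2, 0.2]
opening: 0.0855
grip_force: 0.0
```

Run:
```python
from h import *
plan(.4665,.009,.13,-45)
im,d=grab("side");A=cloud("side",d).reshape(-1,3);A=A[(A[:,0]>.57)&(A[:,0]<.70)&(A[:,1]>.1)&(A[:,1]<.25)]
v=A[(A[:,2]>.098)&(A[:,2]<.131)&(A[:,1]<.18)];print("drip",len(v),fitc(v,.033,[.635,.183]))
v=A[(A[:,2]>.126)&(A[:,2]<.138)&(A[:,1]>.13)];print("rim",len(v),np.percentile(v,[2,98],axis=0).round(4).tolist())
v=A[(A[:,2]>.03)&(A[:,2]<.082)&(np.hypot(A[:,0]-.634,A[:,1]-.183)<.04)];print("mug",len(v),fitc(v,.034,[.635,.183]))
v=A[(A[:,2]>.086)&(A[:,2]<.096)];print("flange",len(v),np.percentile(v,[2,98],axis=0).round(4).tolist())
# press in the first pictures
P=cloud("side",np.load("side0.npz")["d"])[195:228,255:285].reshape(-1,3)
v=P[(P[:,2]>.04)&(P[:,2]<.06)];print("head",len(v),v.mean(0).round(4))
v=P[(P[:,2]>.004)&(P[:,2]<.012)];print("disc",len(v),np.percentile(v,[2,98],axis=0).round(4).tolist())
cv2.imwrite("pics/d4.png",cv2.resize(im[70:230,250:420],None,fx=3.7,fy=3.7)[:,:,::-1])
```

```text
t 20.4 pos [0.5847 0.1331 0.2124] yaw -44.9 toolx [ 0.706  0.708 -0.001] z [-1.6e-03 -4.0e-04 -1.0e+00] q6 0.88 open 0.0855
togo units [-8.56  0.2   4.13]
turn -0.1 deg tool-z units 0.001
togo after turn [-8.57  0.21  4.12] X [0.71 0.71 0.  ] Y [ 0.71 -0.71  0.  ]
drip 243 (array([0.6383, 0.1842]), np.float64(0.0011))
rim 136 [[0.6067, 0.1487, 0.1262], [0.6696, 0.2169, 0.1345]]
mug 310 (array([0.6361, 0.184 ]), np.float64(0.0012))
flange 188 [[0.5946, 0.1381, 0.0887], [0.6809, 0.2092, 0.0951]]
head 33 [0.4687 0.0066 0.0509]
disc 98 [[0.4451, -0.0156, 0.0041], [0.4937, 0.0341, 0.0104]]
```

View pics/d4.png

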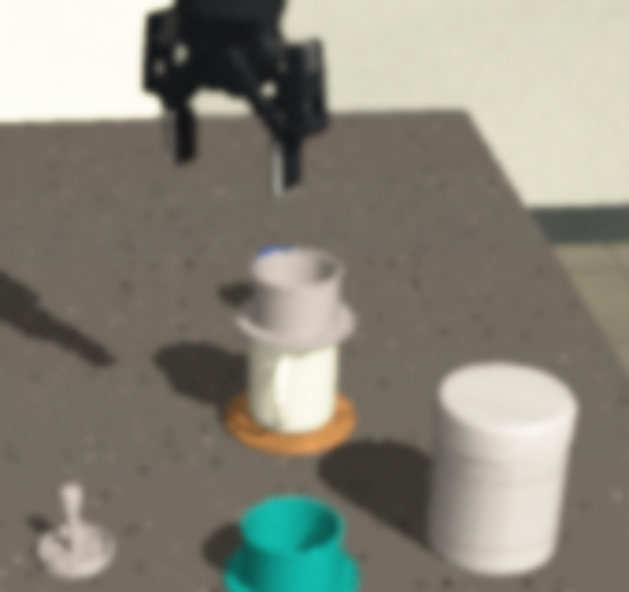

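Filter sits level on the mug at crop (297,290); the fitted axes agree within about 2 mm. Next the press.

Call:
jog_arm --pt "-1 0.03 0 0 0 0 0" --pt "-1 0.03 0 0 0 0 0" --pt "-1 0.03 0 0 0 0 0" --pt "-1 0.03 0 0 0 0 0" --pt "-1 0.03 0 0 0 0 0" --pt "-1 0.03 0 0 0 0 0" --pt "-1 0.04 0 0 0 0 0" --pt "-1 0.04 0.5 0 0 0 0"

```text
t: 21.3
tool_pos: [0.4767, 0.0163, 0.2041]
tool_rot: [2.901, 1.203, 0.003]
contact_force: [0.7, -0.9, -0.0]
opening: 0.0425
grip_force: 0.0
```

Call:
jog_arm --pt "-0.5 0 1 0 0 0 0" --pt "0 0 1 0 0 0 0" --pt "0 0 1 0 0 0 0" --pt "0 0 1 0 0 0 0" --pt "0 0 1 0 0 0 0" --pt "0 0 1 0 0 0 0" --pt "0 0 0.5 0 0 0 0" --pt "0 0 0 0 0 0 0"

```text
t: 22.1
tool_pos: [0.468, 0.0101, 0.0714]
tool_rot: [-2.9, -1.202, 0.006]
contact_force: [0.3, -0.0, 0.9]
opening: 0.0428
grip_force: 0.0
```

Run:
```python
from h import *
plan(.468,.009,.042,-45)
im,d=grab("side");cv2.imwrite("pics/p1.png",cv2.resize(im[130:240,220:330],None,fx=5,fy=5,interpolation=cv2.INTER_CUBIC)[:,:,::-1])
K,R,t=cam("side");o=ctrl.get_obs()
q=cv2.projectPoints(np.array(o["tool_pos"])[None],cv2.Rodrigues(R)[0],t,K,None)[0].ravel();print(((q-[220,130])*5).round(1))
```

```text
t 22.1 pos [0.468  0.0101 0.0714] yaw -45.0 toolx [ 0.707  0.708 -0.003] z [-4.1e-03  5.0e-04 -1.0e+00] q6 0.65 open 0.0428
togo units [-0.04  0.04  1.47]
turn -0.0 deg tool-z units 0.001
togo after turn [-0.04  0.04  1.47] X [0.71 0.71 0.  ] Y [ 0.71 -0.71  0.  ]
[243.  328.1]
```

View pics/p1.png

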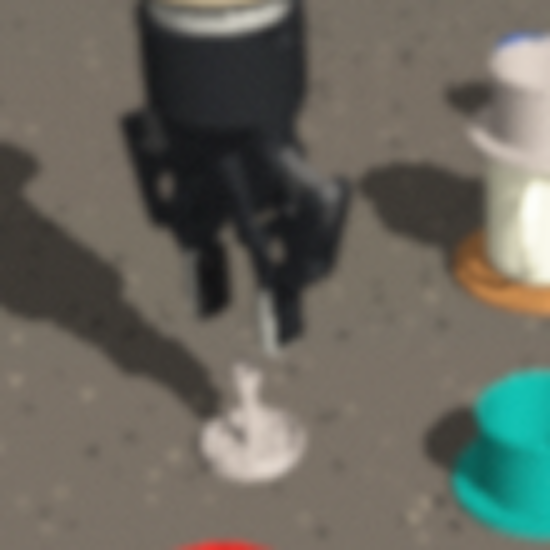

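Fingertips straddle at crop (210,315) and (280,350), and the press head is below their middle at (248,372). Lower and pinch.

Call:
jog_arm --pt "0 0.05 0.5 0 0 0 0" --pt "0 0 0.5 0 0 0 0" --pt "0 0 0.3 0 0 0 0" --pt "0 0 0 0 0 0 0" --pt "0 0 0 0 0 0 0"

```text
t: 22.65
tool_pos: [0.4704, 0.0093, 0.0473]
tool_rot: [-2.902, -1.203, 0.0]
contact_force: [0.5, -0.5, -0.3]
opening: 0.0429
grip_force: 0.0
```

Call:
jog_arm --pt "0 0 0 0 0 0 -1" --pt "0 0 0 0 0 0 -1" --pt "0 0 0 0 0 0 -1" --pt "0 0 0 0 0 0 -1" --pt "0 0 0 0 0 0 -1" --pt "0 0 0 0 0 0 -1" --grip_force 25

```text
t: 23.25
tool_pos: [0.4707, 0.0092, 0.0478]
tool_rot: [2.902, 1.203, 0.001]
contact_force: [-0.2, -0.0, 1.1]
opening: 0.0121
grip_force: 24.3
```

Call:
jog_arm --pt "0 0 0 0 0 0 0" --pt "0 0 0 0 0 0 0" --pt "0 0 0 0 0 0 0" --pt "0 0 0.2 0 0 0 0" --pt "0 0 0 0 0 0 0" --pt "0 0 0 0 0 0 -1" --pt "0 0 0 0 0 0 -1" --pt "0 0 0 0 0 0 -1"

```text
t: 24.05
tool_pos: [0.4705, 0.0093, 0.0435]
tool_rot: [-2.902, -1.203, 0.0]
contact_force: [0.3, 0.1, -0.8]
opening: 0.0127
grip_force: 24.7
```

Call:
jog_arm --pt "0 0 0 0 0 0 -1" --pt "0 0 0 0 0 0 -1" --pt "0 0 -0.3 0 0 0 -1" --pt "0 0 -0.7 0 0 0 -1" --pt "0 0 -1 0 0 0 -1" --pt "0 0 -1 0 0 0 -1" --pt "0 0 0 0 0 0 -1"

```text
t: 24.75
tool_pos: [0.4734, 0.0089, 0.108]
tool_rot: [2.898, 1.202, 0.011]
contact_force: [0.4, -0.5, -0.0]
opening: 0.0125
grip_force: 24.7
```

Run:
```python
from h import *
plan(.636,.184,.2,-45)
im,d=grab("side");cv2.imwrite("pics/p2.png",cv2.resize(im[130:240,220:330],None,fx=5,fy=5,interpolation=cv2.INTER_CUBIC)[:,:,::-1])
A=cloud("side",d).reshape(-1,3);A=A[(A[:,0]>.42)&(A[:,0]<.52)&(A[:,1]>-.04)&(A[:,1]<.05)];v=A[(A[:,2]>.045)&(A[:,2]<.085)];print(len(v),np.percentile(v,[2,98],axis=0).round(4).tolist())
```

```text
t 24.8 pos [0.4734 0.0089 0.108 ] yaw -45.0 toolx [0.706 0.708 0.005] z [ 0.0081 -0.0011 -1.    ] q6 0.65 open 0.0125
togo units [11.96 -0.4  -4.54]
turn -0.0 deg tool-z units 0.001
togo after turn [11.94 -0.44 -4.6 ] X [0.71 0.71 0.  ] Y [ 0.71 -0.71  0.  ]
235 [[0.4495, -0.0169, 0.0662], [0.4972, 0.0324, 0.0795]]
```

View pics/p2.png

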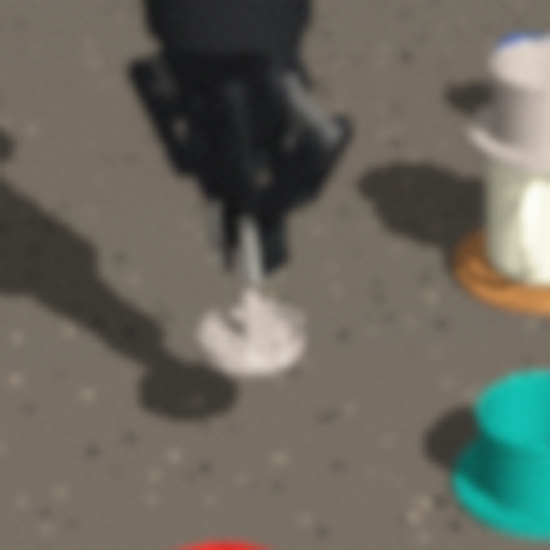

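Press is held level, disc at crop (252,340). Lift and carry it to the filter.

Call:
jog_arm --pt "0 0 -0.6 0 0 0 -1" --pt "0 0 -1 0 0 0 -1" --pt "0 0 -1 0 0 0 -1" --pt "0 0 -1 0 0 0 -1" --pt "0 0 -1 0 0 0 -1" --pt "0.5 0 0 0 0 0 -1" --pt "1 -0.03 0 0 0 0 -1" --pt "1 -0.03 0 0 0 0 -1"

```text
t: 25.6
tool_pos: [0.505, 0.0462, 0.194]
tool_rot: [-2.901, -1.202, 0.002]
contact_force: [0.2, -0.2, 0.0]
opening: 0.0125
grip_force: 24.7
```

Call:
jog_arm --pt "1 -0.05 0 0 0 0 -1" --pt "1 -0.05 0 0 0 0 -1" --pt "1 -0.05 0 0 0 0 -1" --pt "1 -0.05 0 0 0 0 -1" --pt "1 -0.05 0 0 0 0 -1" --pt "1 -0.05 0 0 0 0 -1" --pt "1 -0.04 0 0 0 0 -1" --pt "1 0 0 0 0 0 -1"

```text
t: 26.4
tool_pos: [0.613, 0.1648, 0.1929]
tool_rot: [-2.901, -1.204, 0.005]
contact_force: [1.0, -0.5, 0.7]
opening: 0.0125
grip_force: 24.7
```

Call:
jog_arm --pt "0.8 0 0 0 0 0 -1" --pt "0.5 0 0 0 0 0 -1" --pt "0 0 0 0 0 0 -1" --pt "0 0 0 0 0 0 -1"

```text
t: 26.8
tool_pos: [0.6311, 0.1819, 0.1944]
tool_rot: [-2.902, -1.204, 0.003]
contact_force: [0.2, -0.6, -0.3]
opening: 0.0125
grip_force: 24.7
```

Run:
```python
from h import *
plan(.637,.184,.1345,-45)
im,d=grab("side")
A=cloud("side",d).reshape(-1,3);A=A[(A[:,0]>.58)&(A[:,0]<.70)&(A[:,1]>.1)&(A[:,1]<.25)]
v=A[(A[:,2]>.148)&(A[:,2]<.17)];print("press",len(v),np.percentile(v,[2,98],axis=0).round(4).tolist())
v=A[(A[:,2]>.098)&(A[:,2]<.131)&(A[:,1]<.18)];print("drip",len(v),fitc(v,.033,[.635,.183]))
```

```text
t 26.8 pos [0.6311 0.1819 0.1944] yaw -44.9 toolx [ 0.706  0.708 -0.002] z [-1.8e-03 -5.0e-04 -1.0e+00] q6 0.95 open 0.0125
togo units [0.29 0.14 3.  ]
turn -0.1 deg tool-z units 0.001
togo after turn [0.28 0.13 3.  ] X [0.71 0.71 0.  ] Y [ 0.71 -0.71  0.  ]
press 157 [[0.6067, 0.155, 0.1529], [0.6529, 0.2062, 0.1661]]
drip 245 (array([0.6384, 0.1845]), np.float64(0.0011))
```

Call:
jog_arm --pt "0.2 0.07 0 0 0 0 -1" --pt "0.19 0.07 0 0 0 0 -1" --pt "0 0 0 0 0 0 -1" --pt "0 0 0.3 0 0 0 -1" --pt "0 0 0.3 0 0 0 -1" --pt "0 0 0 0 0 0 -1" --pt "0 0 0 0 0 0 -1"

```text
t: 27.55
tool_pos: [0.6387, 0.1854, 0.1828]
tool_rot: [-2.902, -1.203, 0.002]
contact_force: [-0.6, 0.7, 0.2]
opening: 0.0126
grip_force: 24.7
```

Run:
```python
from h import *
plan(.638,.1845,.1345,-45)
im,d=grab("side")
A=cloud("side",d).reshape(-1,3);A=A[(A[:,0]>.58)&(A[:,0]<.70)&(A[:,1]>.1)&(A[:,1]<.25)]
v=A[(A[:,2]>.137)&(A[:,2]<.16)];print("press",len(v),np.percentile(v,[2,98],axis=0).round(4).tolist())
cv2.imwrite("pics/p3.png",cv2.resize(im[90:200,280:390],None,fx=5,fy=5,interpolation=cv2.INTER_CUBIC)[:,:,::-1])
```

```text
t 27.6 pos [0.6387 0.1854 0.1828] yaw -45.0 toolx [ 0.707  0.708 -0.001] z [-1.1e-03 -2.0e-04 -1.0e+00] q6 0.96 open 0.0126
togo units [-0.05  0.01  2.41]
turn -0.0 deg tool-z units 0.001
togo after turn [-0.06  0.01  2.41] X [0.71 0.71 0.  ] Y [ 0.71 -0.71  0.  ]
press 167 [[0.6138, 0.158, 0.1412], [0.662, 0.2104, 0.1559]]
```

View pics/p3.png

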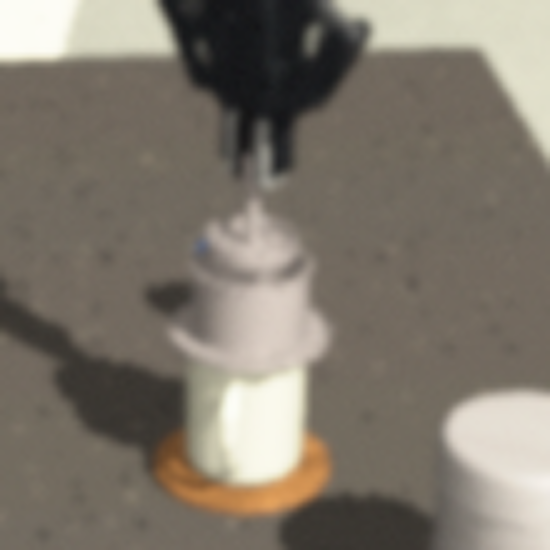

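Press at crop (254,250) is centred over the chamber at (253,275); the measured centres agree within about 1 mm. Lower it.

Call:
jog_arm --pt "0 0 0.4 0 0 0 -1" --pt "0 0 0.4 0 0 0 -1" --pt "0 0 0.4 0 0 0 -1" --pt "0 0 0.4 0 0 0 -1" --pt "0 0 0.4 0 0 0 -1" --pt "0 0 0.15 0 0 0 -1" --pt "0 0 0 0 0 0 -1" --pt "0 0 0 0 0 0 -1"

```text
t: 28.4
tool_pos: [0.6392, 0.1855, 0.1407]
tool_rot: [2.902, 1.204, 0.001]
contact_force: [-0.7, 0.0, 0.0]
opening: 0.0128
grip_force: 24.7
```

Call:
jog_arm --pt "0 0 0.15 0 0 0 -1" --pt "0 0 0.13 0 0 0 -1" --pt "0 0 0 0 0 0 -1" --pt "0 0 0 0 0 0 -1"

```text
t: 28.8
tool_pos: [0.639, 0.1855, 0.1348]
tool_rot: [-2.902, -1.203, 0.0]
contact_force: [0.8, 0.1, -1.0]
opening: 0.0121
grip_force: 24.7
```

Call:
jog_arm --pt "0 0 0.06 0 0 0 -1" --pt "0 0 0 0 0 0 -1" --pt "0 0 0 0 0 0 -1"

```text
t: 29.1
tool_pos: [0.6393, 0.1856, 0.1342]
tool_rot: [2.902, 1.204, 0.001]
contact_force: [-0.4, -0.0, 1.5]
opening: 0.0124
grip_force: 24.8
```

Call:
jog_arm --pt "0 0 0 0 0 0 -0.3" --pt "0 0 0 0 0 0 -0.3" --pt "0 0 0 0 0 0 -0.3" --pt "0 0 -0.3 0 0 0 -0.3" --pt "0 0 -0.7 0 0 0 -0.3" --pt "0 0 -1 0 0 0 -0.3" --pt "0 0 -1 0 0 0 -0.3" --pt "0 0 -1 0 0 0 -0.3"

```text
t: 29.9
tool_pos: [0.6395, 0.1855, 0.2162]
tool_rot: [2.902, 1.203, 0.003]
contact_force: [-0.0, -0.3, -0.7]
opening: 0.0297
grip_force: 0.0
```

Call:
jog_arm --pt "-0.5 0.5 0 0 0 0 0" --pt "-1 1 0 0 0 0 0" --pt "-1 1 0 0 0 0 0" --pt "-1 1 0 0 0 0 0" --pt "-1 1 0 0 0 0 0" --pt "0 0 0 0 0 0 0"

```text
t: 30.5
tool_pos: [0.6388, 0.0542, 0.2131]
tool_rot: [2.904, 1.197, -0.002]
contact_force: [-0.4, 0.5, 0.8]
opening: 0.0427
grip_force: 0.0
```

Run:
```python
from h import *
plan(.483,-.3165,.15,-45)
im,d=grab("side")
A=cloud("side",d).reshape(-1,3);B=A[(A[:,0]>.58)&(A[:,0]<.70)&(A[:,1]>.1)&(A[:,1]<.25)]
v=B[(B[:,2]>.136)&(B[:,2]<.16)];print("head",len(v),v.mean(0),v[:,2].max())
v=B[(B[:,2]>.098)&(B[:,2]<.131)&(B[:,1]<.18)];print("drip",len(v),fitc(v,.033,[.635,.183]))
B=A[(A[:,0]>.42)&(A[:,0]<.55)&(A[:,1]>-.37)&(A[:,1]<-.26)]
v=B[(B[:,2]>.004)&(B[:,2]<.0125)];print("lid",len(v),np.percentile(v,[2,98],axis=0).round(4).tolist())
v=B[(B[:,2]>.033)];print("knob",len(v),np.percentile(v,[2,98],axis=0).round(4).tolist())
a=im[90:200,280:390];b=im[280:390,220:330]
cv2.imwrite("pics/l1.png",cv2.resize(np.hstack([a,b]),None,fx=3.6,fy=3.6,interpolation=cv2.INTER_CUBIC)[:,:,::-1])
```

```text
t 30.5 pos [0.6388 0.0542 0.2131] yaw -45.2 toolx [ 0.709  0.705 -0.002] z [-8.0e-04 -1.4e-03 -1.0e+00] q6 0.76 open 0.0427
togo units [-18.59   7.66   3.19]
turn 0.2 deg tool-z units -0.004
togo after turn [-18.62   7.6    3.16] X [0.71 0.71 0.  ] Y [ 0.71 -0.71  0.  ]
head 23 [0.63830411 0.18185776 0.1428453 ] 0.14782102878629047
drip 245 (array([0.6385, 0.1843]), np.float64(0.0011))
lid 620 [[0.4479, -0.3576, 0.0049], [0.523, -0.2887, 0.0122]]
knob 82 [[0.4788, -0.3263, 0.0345], [0.4931, -0.3113, 0.0463]]
```

View pics/l1.png

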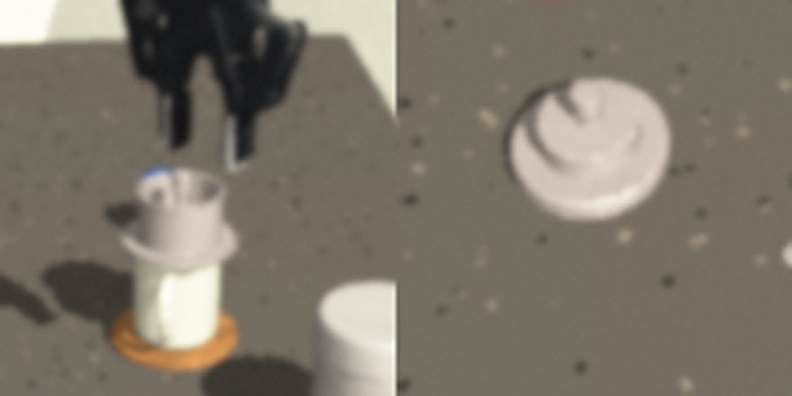

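Stack stands upright with the press seated inside (head at left crop (178,180), top at z ≈ 0.147). The lid is at right crop (590,148), with its knob about (575,100). Go to the lid.

Call:
jog_arm --pt "-1 0.42 0 0 0 0 0" --pt "-1 0.42 0 0 0 0 0" --pt "-1 0.42 0 0 0 0 0" --pt "-1 0.42 0 0 0 0 0" --pt "-1 0.42 0 0 0 0 0" --pt "-1 0.42 0 0 0 0 0" --pt "-1 0.42 0 0 0 0 0" --pt "-1 0.42 0 0 0 0 0"

```text
t: 31.35
tool_pos: [0.5732, -0.1027, 0.2134]
tool_rot: [-2.901, -1.205, 0.0]
contact_force: [-0.0, 0.0, -0.5]
opening: 0.0424
grip_force: 0.0
```

Call:
jog_arm --pt "-1 0.42 0 0 0 0 0" --pt "-1 0.42 0 0 0 0 0" --pt "-1 0.42 0 0 0 0 0" --pt "-1 0.42 0 0 0 0 0" --pt "-1 0.42 0 0 0 0 0" --pt "-1 0.42 0 0 0 0 0" --pt "-1 0.42 0 0 0 0 0" --pt "-1 0.42 0 0 0 0 0"

```text
t: 32.15
tool_pos: [0.5079, -0.2634, 0.2134]
tool_rot: [-2.901, -1.205, -0.0]
contact_force: [-0.7, 0.4, 1.1]
opening: 0.0426
grip_force: 0.0
```

Call:
jog_arm --pt "-1 0.42 0.5 0 0 0 0" --pt "-1 0.42 1 0 0 0 0" --pt "-0.5 0.18 1 0 0 0 0" --pt "0 0 1 0 0 0 0" --pt "0 0 1 0 0 0 0" --pt "0 0 1 0 0 0 0" --pt "0 0 0.8 0 0 0 0" --pt "0 0 0 0 0 0 0"

```text
t: 32.95
tool_pos: [0.4858, -0.3113, 0.0845]
tool_rot: [-2.897, -1.202, 0.004]
contact_force: [-0.5, 0.0, -0.8]
opening: 0.0427
grip_force: 0.0
```

Run:
```python
from h import *
plan(.485,-.317,.031,-45)
im,d=grab("side");cv2.imwrite("pics/l2.png",cv2.resize(im[240:360,210:340],None,fx=4.5,fy=4.5,interpolation=cv2.INTER_CUBIC)[:,:,::-1])
K,R,t=cam("side");o=ctrl.get_obs()
for p in (o["tool_pos"],(.485,-.317,.045)):
  q=cv2.projectPoints(np.array(p)[None],cv2.Rodrigues(R)[0],t,K,None)[0].ravel();print(((q-[210,240])*4.5).round(1))
```

```text
t 33.0 pos [ 0.4858 -0.3113  0.0845] yaw -44.9 toolx [ 0.706  0.708 -0.   ] z [-0.0043  0.0037 -1.    ] q6 0.09 open 0.0427
togo units [-0.23  0.19  2.68]
turn -0.1 deg tool-z units 0.002
togo after turn [-0.23  0.17  2.68] X [0.71 0.71 0.  ] Y [ 0.71 -0.71  0.  ]
[278.3 207.8]
[280.4 291.1]
```

View pics/l2.png

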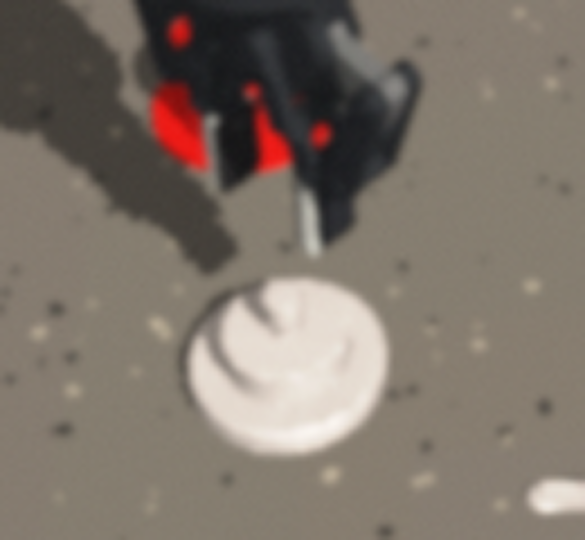

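Knob at crop (283,290), prediction (280,291). Lower and pinch.

Call:
jog_arm --pt "-0.1 0.1 0.4 0 0 0 0" --pt "-0.1 0.1 0.6 0 0 0 0" --pt "0 0 0.6 0 0 0 0" --pt "0 0 0.5 0 0 0 0" --pt "0 0 0.3 0 0 0 0" --pt "0 0 0 0 0 0 0" --pt "0 0 0 0 0 0 0"

```text
t: 33.7
tool_pos: [0.4874, -0.3187, 0.0396]
tool_rot: [-2.902, -1.204, 0.0]
contact_force: [-0.7, 0.6, -0.1]
opening: 0.0428
grip_force: 0.0
```

Call:
jog_arm --pt "0 -0.12 0.2 0 0 0 0" --pt "0 0 0.15 0 0 0 0" --pt "0 0 0 0 0 0 0" --pt "0 0 0 0 0 0 -1" --pt "0 0 0 0 0 0 -1" --pt "0 0 0 0 0 0 -1" --pt "0 0 0 0 0 0 -1" --pt "0 0 0 0 0 0 -1" --grip_force 25

```text
t: 34.5
tool_pos: [0.4858, -0.3172, 0.0329]
tool_rot: [2.901, 1.203, 0.0]
contact_force: [0.3, 0.8, 0.9]
opening: 0.0144
grip_force: 24.4
```

Call:
jog_arm --pt "0 0 0 0 0 0 -1"

```text
t: 34.6
tool_pos: [0.4858, -0.3172, 0.033]
tool_rot: [2.901, 1.203, 0.0]
contact_force: [0.6, -0.3, 1.0]
opening: 0.0144
grip_force: 24.5
```

Call:
jog_arm --pt "0 0 -0.4 0 0 0 -1" --pt "0 0 -0.8 0 0 0 -1" --pt "0 0 -1 0 0 0 -1" --pt "0 0 -1 0 0 0 -1" --pt "0 0 -1 0 0 0 -1" --pt "0 0 -1 0 0 0 -1" --pt "0 0 -1 0 0 0 -1" --pt "0 0 -1 0 0 0 -1"

```text
t: 35.4
tool_pos: [0.4857, -0.317, 0.179]
tool_rot: [2.901, 1.203, 0.001]
contact_force: [-0.3, 0.9, -0.5]
opening: 0.0148
grip_force: 24.4
```

Call:
jog_arm --pt "0 0 -1 0 0 0 -1" --pt "0 0 -1 0 0 0 -1" --pt "0 0 0 0 0 0 -1" --pt "0 0 0 0 0 0 -1"

```text
t: 35.8
tool_pos: [0.4858, -0.3171, 0.2176]
tool_rot: [2.901, 1.203, 0.001]
contact_force: [-0.7, -0.6, -0.4]
opening: 0.0148
grip_force: 24.4
```

Run:
```python
from h import *
plan(.6385,.1845,.21,-45)
im,d=grab("side");A=cloud("side",d).reshape(-1,3)
B=A[(A[:,0]>.42)&(A[:,0]<.55)&(A[:,1]>-.37)&(A[:,1]<-.26)]
v=B[(B[:,2]>.17)&(B[:,2]<.21)];print("lid",len(v),np.percentile(v,[1,99],axis=0).round(4).tolist())
```

```text
t 35.8 pos [ 0.4858 -0.3171  0.2176] yaw -45.0 toolx [0.707 0.708 0.   ] z [ 0.0012 -0.001  -1.    ] q6 0.08 open 0.0148
togo units [ 23.14 -12.31   0.36]
turn -0.0 deg tool-z units 0.001
togo after turn [ 23.13 -12.33   0.38] X [0.71 0.71 0.  ] Y [ 0.71 -0.71  0.  ]
lid 1041 [[0.4477, -0.3589, 0.1848], [0.5244, -0.2945, 0.2094]]
```

Call:
jog_arm --pt "0.5 -0.27 0 0 0 0 -1" --pt "1 -0.53 0 0 0 0 -1" --pt "1 -0.53 0 0 0 0 -1" --pt "1 -0.53 0 0 0 0 -1" --pt "1 -0.53 0 0 0 0 -1" --pt "1 -0.53 0 0 0 0 -1" --pt "1 -0.53 0 0 0 0 -1" --pt "1 -0.53 0 0 0 0 -1"

```text
t: 36.65
tool_pos: [0.5348, -0.1526, 0.2152]
tool_rot: [-2.9, -1.203, 0.002]
contact_force: [0.4, -0.3, -2.3]
opening: 0.0147
grip_force: 24.5
```

Call:
jog_arm --pt "1 -0.53 0 0 0 0 -1" --pt "1 -0.53 0 0 0 0 -1" --pt "1 -0.53 0 0 0 0 -1" --pt "1 -0.53 0 0 0 0 -1" --pt "1 -0.53 0 0 0 0 -1" --pt "1 -0.53 0 0 0 0 -1" --pt "1 -0.53 0 0 0 0 -1" --pt "1 -0.53 0 0 0 0 -1"

```text
t: 37.45
tool_pos: [0.5875, 0.0203, 0.2151]
tool_rot: [-2.9, -1.204, 0.004]
contact_force: [0.5, -1.2, -1.0]
opening: 0.0144
grip_force: 24.5
```

Call:
jog_arm --pt "1 -0.53 0 0 0 0 -1" --pt "1 -0.53 0 0 0 0 -1" --pt "1 -0.53 0 0 0 0 -1" --pt "1 -0.53 0 0 0 0 -1" --pt "1 -0.53 0 0 0 0 -1" --pt "0.6 -0.33 0 0 0 0 -1" --pt "0 0 0 0 0 0 -1" --pt "0 0 0 0 0 0 -1"

```text
t: 38.25
tool_pos: [0.6248, 0.1398, 0.216]
tool_rot: [2.902, 1.204, -0.002]
contact_force: [0.2, 0.4, -0.7]
opening: 0.0145
grip_force: 24.5
```

```bash
cat > look.py <<'E'
from h import *
plan(.6385,.1845,.157,-45)
im,d=grab("side");A=cloud("side",d).reshape(-1,3)
A=A[(A[:,0]>.57)&(A[:,0]<.71)&(A[:,1]>.1)&(A[:,1]<.25)]
z=ctrl.get_obs()["tool_pos"][2]-.033
v=A[(A[:,2]>z+.001)&(A[:,2]<z+.009)&(A[:,1]<.18)];print("lid",len(v),np.percentile(v,[1,99],axis=0).round(4).tolist(),fitc(v,.0405,[.638,.184]))
v=A[(A[:,2]>.098)&(A[:,2]<min(.131,z-.002))&(A[:,1]<.18)];print("drip",len(v),fitc(v,.033,[.638,.183]))
E
python3 look.py
```

```text
t 38.2 pos [0.6248 0.1398 0.216 ] yaw -44.9 toolx [ 0.706  0.708 -0.001] z [-1.3e-03 -6.0e-04 -1.0e+00] q6 0.89 open 0.0145
togo units [ 2.07 -1.09  2.95]
turn -0.1 deg tool-z units 0.002
togo after turn [ 2.07 -1.09  2.95] X [0.71 0.71 0.  ] Y [ 0.71 -0.71  0.  ]
lid 72 [[0.5853, 0.1001, 0.1842], [0.6625, 0.1362, 0.1921]] (array([0.6254, 0.1396]), np.float64(0.0008))
drip 243 (array([0.6384, 0.1845]), np.float64(0.0014))
```

Side-fitted lid centre matches the TCP. Close the remaining distance, then check again before lowering.

Call:
jog_arm --pt "0.8 -0.42 0 0 0 0 -1" --pt "0.8 -0.42 0.2 0 0 0 -1" --pt "0.45 -0.24 0.5 0 0 0 -1" --pt "0 0 0.5 0 0 0 -1" --pt "0 0 0.4 0 0 0 -1" --pt "0 0 0 0 0 0 -1" --pt "0 0 0 0 0 0 -1"

```text
t: 39.0
tool_pos: [0.6386, 0.1837, 0.1841]
tool_rot: [-2.902, -1.203, 0.002]
contact_force: [0.3, -0.2, -0.9]
opening: 0.0144
grip_force: 24.5
```

```bash
python3 look.py
```

```text
t 39.0 pos [0.6386 0.1837 0.1841] yaw -45.0 toolx [ 0.707  0.707 -0.001] z [-1.1e-03 -3.0e-04 -1.0e+00] q6 0.95 open 0.0144
togo units [ 0.02 -0.03  1.35]
turn -0.0 deg tool-z units 0.000
togo after turn [ 0.02 -0.03  1.35] X [0.71 0.71 0.  ] Y [ 0.71 -0.71  0.  ]
lid 77 [[0.6009, 0.1402, 0.1528], [0.6777, 0.1728, 0.1607]] (array([0.6398, 0.1827]), np.float64(0.0013))
drip 248 (array([0.6384, 0.1844]), np.float64(0.0012))
```

Aligned within about 2 mm (clearance ±5). Lower.

Call:
jog_arm --pt "0.02 -0.06 0.3 0 0 0 -1" --pt "0 0 0.3 0 0 0 -1" --pt "0 0 0.3 0 0 0 -1" --pt "0 0 0.2 0 0 0 -1" --pt "0 0 0 0 0 0 -1" --pt "0 0 0 0 0 0 -1"

```text
t: 39.65
tool_pos: [0.6383, 0.1853, 0.1625]
tool_rot: [-2.902, -1.203, 0.0]
contact_force: [-0.2, 0.4, -0.2]
opening: 0.0148
grip_force: 24.5
```

Call:
jog_arm --pt "0 0 0.15 0 0 0 -1" --pt "0 0 0.07 0 0 0 -1" --pt "0 0 0 0 0 0 -1" --pt "0 0 0 0 0 0 -1"

```text
t: 40.05
tool_pos: [0.6384, 0.1853, 0.1583]
tool_rot: [-2.902, -1.203, -0.0]
contact_force: [0.2, 0.6, -0.3]
opening: 0.0145
grip_force: 24.5
```

Call:
jog_arm --pt "0 0 0.07 0 0 0 -1" --pt "0 0 0.04 0 0 0 -1" --pt "0 0 0 0 0 0 -1" --pt "0 0 0 0 0 0 -1"

```text
t: 40.45
tool_pos: [0.6387, 0.1854, 0.157]
tool_rot: [2.902, 1.203, 0.002]
contact_force: [-0.6, 0.0, 4.8]
opening: 0.0146
grip_force: 24.8
```

Seated at the expected height, with contact force. Release, rise and check.

Call:
jog_arm --pt "0 0 0 0 0 0 0" --pt "0 0 0 0 0 0 0" --pt "0 0 0 0 0 0 0" --pt "0 0 -0.3 0 0 0 0" --pt "0 0 -0.7 0 0 0 0" --pt "0 0 -1 0 0 0 0" --pt "0 0 -1 0 0 0 0" --pt "-1 0 0 0 0 0 0"

```text
t: 41.25
tool_pos: [0.6271, 0.1723, 0.2221]
tool_rot: [2.899, 1.205, 0.014]
contact_force: [-0.1, -0.2, 0.4]
opening: 0.0431
grip_force: 0.0
```

Call:
jog_arm --pt "-1 0 0 0 0 0 0" --pt "-1 0 0 0 0 0 0" --pt "-1 0 0 0 0 0 0" --pt "-1 0 0 0 0 0 0" --pt "0 0 0 0 0 0 0" --pt "0 0 0 0 0 0 0"

```text
t: 41.85
tool_pos: [0.5683, 0.1146, 0.2175]
tool_rot: [2.902, 1.203, 0.004]
contact_force: [0.3, 0.7, -0.4]
opening: 0.0427
grip_force: 0.0
```

Run:
```python
from h import *
im,d=grab("side");A=cloud("side",d).reshape(-1,3);A=A[(A[:,0]>.57)&(A[:,0]<.71)&(A[:,1]>.1)&(A[:,1]<.25)]
v=A[(A[:,2]>.125)&(A[:,2]<.132)&(A[:,1]<.18)];print("lid",len(v),fitc(v,.0405,[.638,.184]),"zmax",A[:,2].max())
v=A[(A[:,2]>.098)&(A[:,2]<.121)&(A[:,1]<.18)];print("drip",len(v),fitc(v,.033,[.638,.183]))
v=A[(A[:,2]>.03)&(A[:,2]<.082)&(np.hypot(A[:,0]-.636,A[:,1]-.184)<.04)];print("mug",len(v),fitc(v,.034,[.635,.183]))
cv2.imwrite("pics/f.png",cv2.resize(im[80:200,270:390],None,fx=4.5,fy=4.5,interpolation=cv2.INTER_CUBIC)[:,:,::-1])
```

```text
lid 62 (array([0.6393, 0.1848]), np.float64(0.0011)) zmax 0.4585674217736915
drip 165 (array([0.6385, 0.1842]), np.float64(0.0012))
mug 311 (array([0.6359, 0.184 ]), np.float64(0.0011))
```

View pics/f.png

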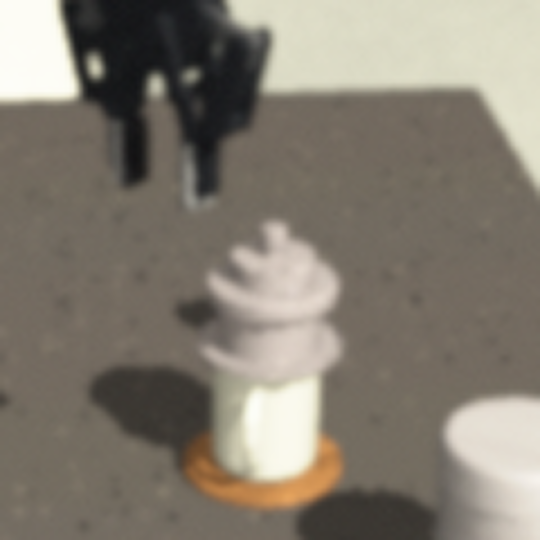

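The picture shows the complete stack upright and level: lid at crop (275,280), filter flange (272,350), mug (265,425), coaster (265,470). The arm is clear, so I hand in.

```bash
python3 -c "
from station import ctrl
print(ctrl.finish_job())"
```

```text
the job is handed in; nothing more can be done
None
```

The coffee set is stacked on the coaster in the order asked (mug, filter, press, lid) and handed in at about 42 s; the last check showed the mug, filter and lid axes within about 4 mm of each other and the arm clear, but hand-in returned no verdict.

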